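Pack a candle gift tray

ROBOT

A 6-joint arm with a two-finger parallel gripper is mounted at the origin on the work surface. World frame = base frame: x ahead of the robot, y to its left, z up, the work surface at z = 0. Lengths are in mm, angles in rad, forces in N, time in s.
With the tool pointing down it reaches from about 400 to 925 mm from the base axis. Payload 12.5 kg.
Tool frame: the origin (TCP) lies at the very end of the fingers, on their centre line; the grasp point (between the pads) lies behind it (env.grip_depth is the z of the grasp point in the tool frame, in mm); z points along the fingers, y is the line along which they close (so a half turn about z gives the same grasp; the last joint's range is limited). The gripper opens to 95 mm and grips with 3 to 60 N. Pads are 20 mm wide; open, the fingers measure 119 mm over their backs; the gripper's body (75 mm by 180 mm) begins 59 mm behind the grasp point.
Start: joints at [-0.106, 0.491, 1.559, -0, 1.092, -0.106], TCP at [625.017, 0.021, 214.661] pointing down, gripper open.
Joint ranges: [-3.1, 3.1], [-0.84, 2.19], [0.05, 2.79], [-1.13, 4.28], [0.06, 2.93], [-2.69, 2.69]. Speed limits (rad/s): [2.22, 2.22, 2.79, 3.14, 3.14, 3.14].

INTERFACE

Orientations are given as [roll, pitch, yaw] about the fixed x, y, z axes, in that order (R = Rz(yaw) Ry(pitch) Rx(roll)).
In Python, from cell import env, optics gives the robot as it stands.
- The arm moves only by the tool step_arm, never from a script. Its argument "moves" is a list of rows, each an object of numbers: "tx", "ty", "tz": the shift along the tool's x, y, z in mm; "roll": the turn about the tool's z in rad. In form: [{"tx": .., "ty": .., "tz": .., "roll": ..}, ...]. A call has 1 to 12 rows; each row is the pose to reach, as a shift and turn from the pose commanded when the call began, along the tool's axes at that moment; what a row does not reach only later rows make up. A row lasts 1/12 s, in which the tool goes at most 41.7 mm and 7.16 degrees, less where a joint would pass 70% of its speed; a pose out of reach is approached as far as the arm can. A call with a gripper value outside its range is refused whole. "grip" is the finger opening in mm, from 0 to 95.1, set as the call begins (left out, the last holds). The fingers move at their own pace and stop on an object; the grip force is fixed at half the most. Time passes only in rows, so rows that repeat a pose let the fingers close. It gives the time, the measured TCP pose, the force, the opening and the grip force at its end, in the units of the state.
- env.state(): the state, without advancing time (a new reading comes with each control period).
- optics.read_camera(name): name is "scene" or "side" or "wrist"; returns a dict with "pixels" (480x640x3 uint8, blue, green, red), "mtx" (3x3 intrinsics, pixels), "view" (4x4, takes a point from world to camera coordinates). Camera axes: x right, y down, z forward; pixel columns grow to the right and rows downward; lengths in mm; the calibration is good to about 2 mm. A picture is of the moment at which its call begins. There is no depth.
- env.job_done(): hands the job in; it is judged then, once.
The state is a dict: "t": time; "joints": joint angles; "qvel": joint speeds; "tau": joint torques, N m; "eef_pos": TCP position; "tcp_rot": TCP orientation; "ft_force": force on the tool from outside, world axes, zero at the start; "moment": the same for the moment, N m; "opening": opening from 0.0 (shut) to 1.0 (fully open); "grip_force": force on a finger pad.
Only numpy, scipy, OpenCV 4.12 (cv2) and the standard library are available. Lean on these libraries where they do the work, as an engineer would, in place of code of your own. Each camera call takes 0.05 s, during which the arm holds its last target. There are 200 camera calls.

TASK

Pack the dark blue card gift tray, in either order: slide the tall wax tablet up out of its slanted slot in the wooden rack and stand it upright, right end up, on the floor of the tray's narrow bay; lift the votive candle out of the metal mould and stand it upright on the floor of the tray's wide bay. Lower both gently into place, do not drop them, and leave the two shorter tablets in their slots and the tumbler and the tin where they stand.

Things in the scene. Friction and masses are not known exactly. Their poses are not given: they have to be found in the camera images.
- tablet: the tall cream wax tablet, a flat slab 9 (its x, thickness) x 60 (its y) x 110 mm (its z, length), about 55 g. Origin: centre of its lower end face; its z axis runs up along it. It starts in one of the rack's three slots, leaning 30 degrees from vertical with its top towards the rack's -x side; the upper 50 to 60 mm stick out of the slot
- short_a: a shorter cream wax tablet, 9 x 60 x 80 mm, in another slot of the rack; same axes and origin as the tall one. Stays there
- short_b: the other shorter cream wax tablet, 9 x 60 x 80 mm, in the remaining slot. Stays there
- rack: fixed dark wooden rack, base 90 x 236 x 10 mm; three pockets side by side at its y = -75, 0, +75 mm, each 12 mm across the tablet's thickness and 64 mm along y, leaning 30 degrees (0.52 rad) from vertical to the rack's own -x. Pocket floors 24 mm above the table; 8 mm walls rise 60 mm along the slant on the -x side, 50 mm on the +x side. Origin: on the table under the pocket floors
- mould: fixed aluminium mould block 90 (x) x 160 (y) x 36 mm high with two round cavities, 55 mm across and 28 mm deep, centred at y = +38 and -38 mm on its x = 0 line. Origin: centre of its underside. The votive sits in the +y cavity, the other is empty
- votive: cream votive candle, round, 50 mm diameter (46 mm at its foot), 58 mm high plus a thin 8 mm wick, about 100 g. Origin: centre of its underside, z up. At the start it stands in the mould, 30 mm of it above the mould's top
- tray: fixed open dark blue card gift tray, outside 126 (x) x 104 (y) x 44 mm high, walls and floor 4 mm. One divider across x makes a narrow bay on its -x side and a wide bay on its +x side, both 40 mm deep. Origin: centre of its underside
- narrow_bay (a point): centre of the floor of the narrow bay, 4 mm above the table; the bay is 18 mm along x and 96 mm along y (the tray's axes)
- wide_bay (a point): centre of the floor of the wide bay, 4 mm above the table; the bay is 96 mm along x and 96 mm along y (the tray's axes)
- tumbler: filled pale grey candle tumbler, 76 mm diameter, 90 mm high; origin at the centre of its underside. Bystander
- tin: dark lidded candle tin, 76 mm diameter, 94 mm high; origin at the centre of its underside. Bystander
Not all that is in view belongs to the job. What is shaped like the tablet but yellow is not meant.

How it is judged (in metres and radians):
At the end, for the whole second after the job is handed in: Tall tablet at rest in the narrow bay, right end up, foot within 8 mm of its floor, under 20 degrees from vertical, within 25 mm of mid-length; votive at rest in the wide bay, within 6 mm of its floor, upright within 8 degrees, within 30 mm of the bay's middle each way (x of tablet in the frame of narrow_bay between -0.009 and 0.009 m and y of tablet in the frame of narrow_bay between -0.025 and 0.025 m and z of tablet in the frame of narrow_bay between -0.004 and 0.008 m and angle between tablet's own z axis and vertical below 0.35 rad and x of votive in the frame of wide_bay between -0.03 and 0.03 m and y of votive in the frame of wide_bay between -0.03 and 0.03 m and z of votive in the frame of wide_bay between -0.004 and 0.006 m and angle between votive's own z axis and vertical below 0.15 rad and linear speed of each of tablet, votive below 0.02 m/s); the robot touches nothing.
It fails at once if a short tablet is moved more than 15 mm (distance of any of short_a, short_b from where it was at the start of the episode above 0.015 m).
It fails at once if the tumbler or the tin is moved more than 15 mm (distance of any of tumbler, tin from where it was at the start of the episode above 0.015 m).
It fails at once if the tall tablet or the votive falls out of the fingers, faster than 0.7 m/s ((linear speed of tablet above 0.7 m/s and contact force between tablet and the fingers below 0.05 N) or (linear speed of votive above 0.7 m/s and contact force between votive and the fingers below 0.05 N)).
It also fails if it takes over 61 s, if anything falls off the work surface, if the arm or the gripper's body presses on something with over 40 N, if the wrist force passes 120 N, or if a joint passes its speed limit or range.

## Working session

There is one attempt and no reset: what is moved stays moved. The work goes in short steps, Python scripts to look and compute and a tool call to move; the robot and the scene stay as the last step left them, time stands still between calls to the robot, and variables do not carry over. Pictures are saved under pics/ and viewed, at most 10 in all, crops included, and the job is handed in when it is done.

Besides the shell and the picture viewer there is one more tool, called after ">>>" as a command line: name --argument value ..., lists and objects as JSON in quotes. step_arm: Moves the arm, as the interface text tells. Its arguments: {"type":"object","properties":{"moves":{"type":"array"},"grip":{"type":"number"}},"required":["moves"]}

```bash
mkdir -p pics; ls; python3 - <<'E'
from cell import env, optics
import cv2,pickle
d={}
for n in ("scene","side","wrist"):
    r=optics.read_camera(n); d[n]=r; cv2.imwrite(f"pics/{n}0.png",r["pixels"])
pickle.dump(d,open("cams0.pkl","wb"))
print(env.state(),env.grip_depth)
for n in d: print(n,d[n]["mtx"].round(1).tolist(),d[n]["view"].round(3).tolist())
E
```

```text
pics
{'t': 0.15, 'joints': array([-1.05606171e-01,  4.91387525e-01,  1.55931346e+00,  1.84710205e-05,
        1.09171807e+00, -1.05573010e-01]), 'qvel': array([ 0.00071692, -0.0007802 , -0.00140288, -0.00020064,  0.0001824 ,
        0.00034663]), 'tau': array([ 3.16444048e-04, -6.12899423e+01, -2.58276522e+01,  6.91918633e-02,
        4.73701756e-02, -5.07232733e-05]), 'eef_pos': array([6.24816160e+02, 4.28345676e-02, 2.14215473e+02]), 'tcp_rot': array([-3.14077258e+00, -1.03376976e-04,  1.57075460e+00]), 'ft_force': array([-0.17025836, -0.05975047, -0.17633169]), 'moment': array([ 0.04588391, -0.01688604,  0.03191155]), 'grip_force': 0.0, 'opening': 1.0007531088032244} -18.8
scene [[458.3, 0.0, 322.9], [0.0, 458.3, 244.9], [0.0, 0.0, 1.0]] [[-0.119, 0.993, 0.015, 75.541], [0.843, 0.109, -0.527, -455.438], [-0.525, -0.05, -0.85, 1314.702], [0.0, 0.0, 0.0, 1.0]]
side [[444.3, 0.0, 318.2], [0.0, 444.3, 239.6], [0.0, 0.0, 1.0]] [[-0.992, -0.129, 0.015, 553.495], [-0.108, 0.759, -0.642, 88.19], [0.072, -0.638, -0.767, 866.22], [0.0, 0.0, 0.0, 1.0]]
wrist [[409.2, 0.0, 313.4], [0.0, 409.2, 232.9], [0.0, 0.0, 1.0]] [[1.0, -0.001, 0.0, -625.682], [-0.001, -0.954, 0.299, -33.362], [0.0, -0.299, -0.954, 391.165], [0.0, 0.0, 0.0, 1.0]]
```

View pics/scene0.png

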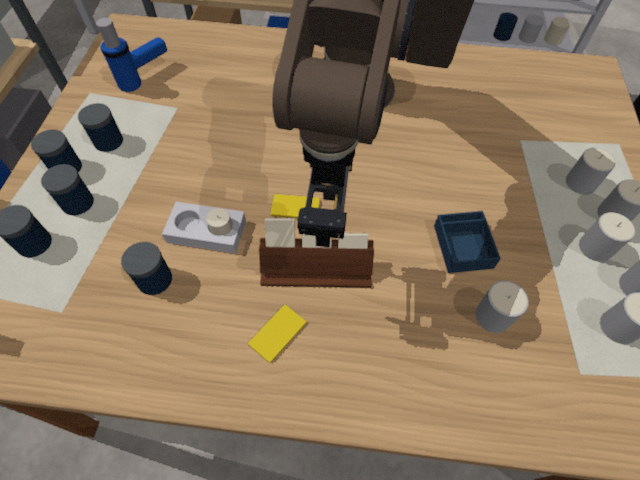

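View pics/side0.png

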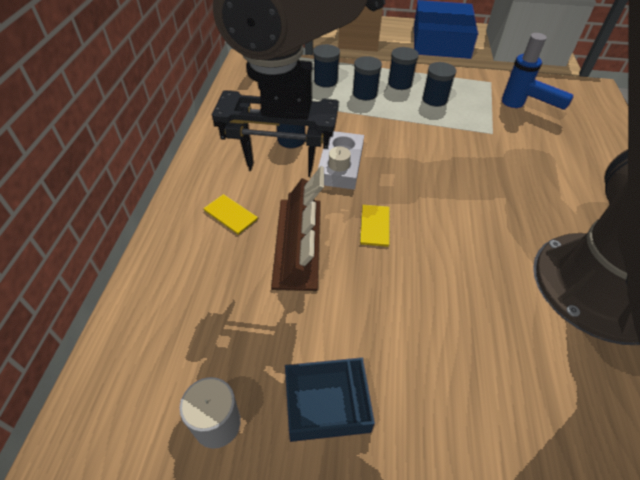

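The scene view shows the rack at about (317,262), with the leftmost tablet at (280,233) sticking out furthest. The mould is at (205,228) with the votive at (219,222), and the tray is at (467,242). The tumbler is at (501,307) and the tin at (147,268). In the side view the tray is at (328,398), with its narrow bay on the robot side, and the rack is at (297,240).

Candidates for the tall tablet:
- Left slot, scene (280,233)
- Middle slot (316,241)
- Right slot (353,241)
- Yellow slabs at (278,333) and (295,206), excluded by colour

Next I check the choice in close crops.

```bash
python3 - <<'E'
import cv2,pickle,numpy as np
d=pickle.load(open("cams0.pkl","rb"))
def crop(n,x,y,w,h,s): return cv2.resize(d[n]["pixels"][y:y+h,x:x+w],None,fx=s,fy=s,interpolation=cv2.INTER_CUBIC)
cv2.imwrite("pics/c1.png",crop("scene",155,190,225,105,3.5))
a=crop("side",262,155,110,150,4); b=crop("side",275,345,110,100,3)
o=np.zeros((600,790,3),np.uint8); o[:600,:440]=a; o[:300,450:780]=b; 
c=crop("scene",425,200,80,80,3.5); o[310:590,450:730]=c
cv2.imwrite("pics/c2.png",o)
E
```

```text
(no output)
```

View pics/c1.png

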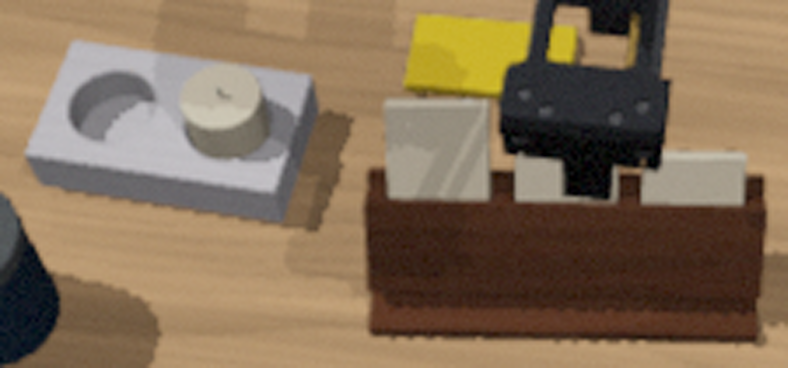

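View pics/c2.png

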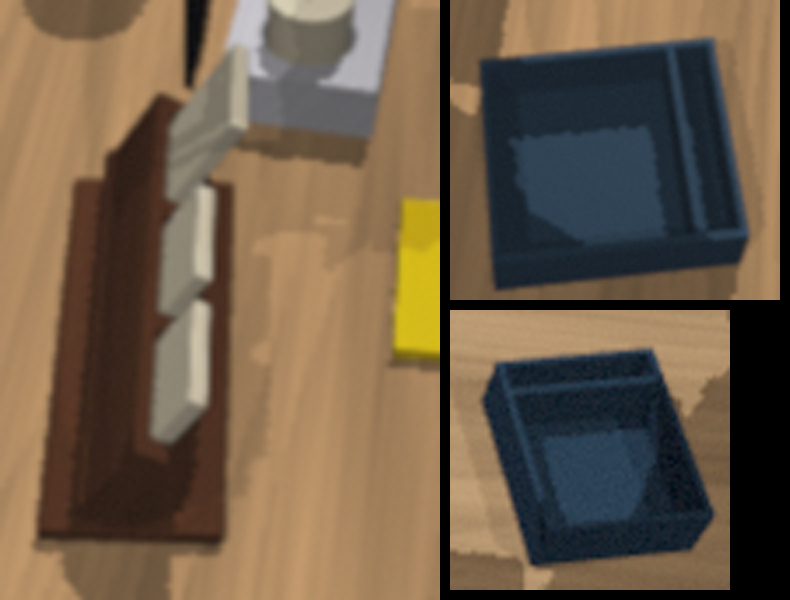

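The close crops confirm the choice. The tall tablet is in the left (-y) slot: it sticks out about twice as far as the others, with its top corners at crop 1 (385,100) and (489,98). The tray's divider is near its robot side. Next I fit the poses from these corners.

```bash
cat > h.py <<'E'
import numpy as np,pickle,cv2
from scipy.optimize import least_squares
def proj(c,P):
    P=np.atleast_2d(P); q=P@c["view"][:3,:3].T+c["view"][:3,3]; u=q@np.array(c["mtx"]).T
    return u[:,:2]/u[:,2:]
def pix(c,off,s): return (np.array(c,float)+.5)/s-.5+np.array(off)
def pl(p,L): # p=x,y,yaw
    c,s=np.cos(p[2]),np.sin(p[2]); L=np.array(L,float)
    return np.c_[p[0]+c*L[:,0]-s*L[:,1],p[1]+s*L[:,0]+c*L[:,1],L[:,2]]
def onz(c,uv,z):
    q=np.linalg.solve(np.array(c["mtx"]),[*uv,1]); R=c["view"][:3,:3]; o=-R.T@c["view"][:3,3]; d=R.T@q
    return o+d*(z-o[2])/d[2]
E
python3 - <<'E'
from h import *
d=pickle.load(open("cams0.pkl","rb")); S,D=d["scene"],d["side"]
s1=lambda c:pix(c,(155,190),3.5); d1=lambda c:pix(c,(262,155),4)
s2=lambda c:pix(np.array(c)-(450,310),(425,200),3.5); d2=lambda c:pix(np.array(c)-(450,0),(275,345),3)
def fit(obs,p0,loc=lambda p,L:L):
    f=lambda p:np.concatenate([(proj(C,pl(p,loc(p,[L])))[0]-u) for C,u,L in obs])
    r=least_squares(f,p0,loss="soft_l1"); return r.x,f(r.x).reshape(-1,2)
m,e=fit([(S,s1((72,42)),(-45,-80,36)),(S,s1((314,77)),(-45,80,36)),(S,s1((277,192)),(45,80,36)),(S,s1((30,152)),(45,-80,36))],[560,-200,0])
print("mould",m.round(3),e.round(1).tolist()); print("cavity",pl(m,[(0,38,8)]))
print("votive top",onz(S,s1((222,96)),66), onz(D,d1((312,0)),66))
t,e=fit([(S,s2((497,364)),(-63,-52,44)),(S,s2((652,350)),(-63,52,44)),(S,s2((712,515)),(63,52,44)),(S,s2((532,565)),(63,-52,0)),
 (D,d2((482,62)),(63,-52,44)),(D,d2((712,40)),(-63,-52,44)),(D,d2((746,235)),(-63,52,44)),(D,d2((497,288)),(63,52,0)),(D,d2((742,262)),(-63,52,0))],[560,200,0])
print("tray",t.round(3),e.round(1).tolist()); print("narrow",pl(t,[(-50,0,4)]),"wide",pl(t,[(11,0,4)]))
a=np.pi/6; T=lambda x,y,z:(x*np.cos(a)-z*np.sin(a), y-75, 24+x*np.sin(a)+z*np.cos(a))
obs=[(S,s1((371,336)),(1,-118,0)),(S,s1((757,340)),(1,118,0)),(D,d1((40,537)),(1,118,10)),(D,d1((222,537)),(-1,118,10)),(D,d1((75,180)),(1,-118,10)),(D,d1((232,183)),(-1,-118,10))]
loc=lambda p,L:[(p[3]+45*L[0][0],L[0][1],L[0][2])]
r,e=fit(obs,[580,0,0,0],loc); print("rack",r.round(3),e.round(1).tolist())
print("top pred",proj(S,pl(r,[T(-4.5,-30,110),T(-4.5,30,110)])),s1((385,100)),s1((489,98)),proj(D,pl(r,[T(-4.5,-30,110),T(-4.5,30,110)])),d1((247,50)),d1((247,128)))
tb,e=fit([(S,s1((385,100)),T(-4.5,-30,110)),(S,s1((489,98)),T(-4.5,30,110)),(D,d1((247,50)),T(-4.5,-30,110)),(D,d1((247,128)),T(-4.5,30,110))],r[:3]); print("rack by tablet",tb.round(3),e.round(1).tolist())
print("tablet pts",pl(tb,[T(0,0,0),T(0,0,110)]).round(1).tolist())
print("tumbler",onz(S,(508,296),90),"tin",onz(S,(143,257),94))
E
```

```text
mould [ 5.39193e+02 -2.77175e+02 -4.50000e-02] [[0.8, -0.4], [0.0, -0.5], [0.1, 0.1], [-0.9, 0.8]]
cavity [[ 540.88913737 -239.21244695    8.        ]]
votive top [ 541.40444347 -239.58873392   66.        ] [ 541.17743919 -236.52562983   66.        ]
tray [5.05269e+02 3.00740e+02 2.40000e-01] [[-1.0, -0.7], [-0.4, -0.8], [0.4, 0.1], [-1.1, 0.6], [-1.2, -0.6], [0.5, -0.9], [1.5, 0.4], [-0.7, 1.3], [-0.4, 0.7]]
narrow [[456.69631339 288.876732     4.        ]] wide [[515.9545281  303.34960278   4.        ]]
rack [ 6.15297e+02 -1.73360e+01  1.15000e-01 -1.23740e+01] [[-0.2, 0.5], [0.4, 0.6], [-0.4, -0.6], [1.8, 0.4], [-0.3, -0.0], [0.8, 0.1]]
top pred [[264.49170119 219.28647574]
 [294.29900327 219.65518106]] [264.64285714 218.21428571] [294.35714286 217.64285714] [[322.09030379 167.49196585]
 [321.79888535 188.00082341]] [323.375 167.125] [323.375 186.625]
rack by tablet [ 6.10672e+02 -1.74420e+01  1.33000e-01] [[-0.4, -0.0], [-0.3, 0.5], [0.0, 0.2], [0.4, 1.2]]
tablet pts [[620.6, -91.8, 24.0], [566.1, -99.1, 119.3]]
tumbler [665.72909432 356.46252796  90.        ] tin [ 672.71886451 -352.6251634    94.        ]
```

>>> step_arm --moves '[{"tx":-20,"ty":-10,"tz":0,"roll":0.125},{"tx":-40,"ty":-20,"tz":0,"roll":0.25},{"tx":-60,"ty":-32,"tz":0,"roll":0.375},{"tx":-80,"ty":-42,"tz":0,"roll":0.5},{"tx":-98,"ty":-52,"tz":0,"roll":0.625},{"tx":-98,"ty":-52,"tz":10,"roll":0.75},{"tx":-98,"ty":-52,"tz":20,"roll":0.875},{"tx":-98,"ty":-52,"tz":30,"roll":1.0},{"tx":-98,"ty":-52,"tz":40,"roll":1.125},{"tx":-98,"ty":-52,"tz":50,"roll":1.25},{"tx":-98,"ty":-52,"tz":60,"roll":1.375},{"tx":-98,"ty":-52,"tz":60,"roll":1.446}]' --grip 80

```text
t: 1.15
eef_pos: [572.2, -97.8, 152.7]
tcp_rot: [-3.14, 0.003, 0.118]
ft_force: [-0.1, -0.0, 0.2]
opening: 0.843
grip_force: 0.0
```

```bash
python3 - <<'E'
from cell import env, optics
import cv2
from h import *
r=optics.read_camera("wrist"); p=r["pixels"].copy()
a=np.pi/6
t=np.array([610.67,-17.44,.128]); T=lambda x,y,z:(x*np.cos(a)-z*np.sin(a), y-75, 24+x*np.sin(a)+z*np.cos(a))
for q in proj(r,pl(t,[T(4.5,-30,110),T(4.5,30,110),T(-4.5,30,110),T(-4.5,-30,110)])): cv2.circle(p,tuple(int(v) for v in q.round()),3,(0,0,255),1)
s=env.state(); print(s["eef_pos"],s["tcp_rot"],s["opening"],s["t"])
cv2.imwrite("pics/w1.png",p)
E
```

```text
[572.49363839 -97.85537277 153.47627372] [-3.14074826e+00  1.94297744e-03  1.15465695e-01] 0.8407640336971849 1.2
```

View pics/w1.png

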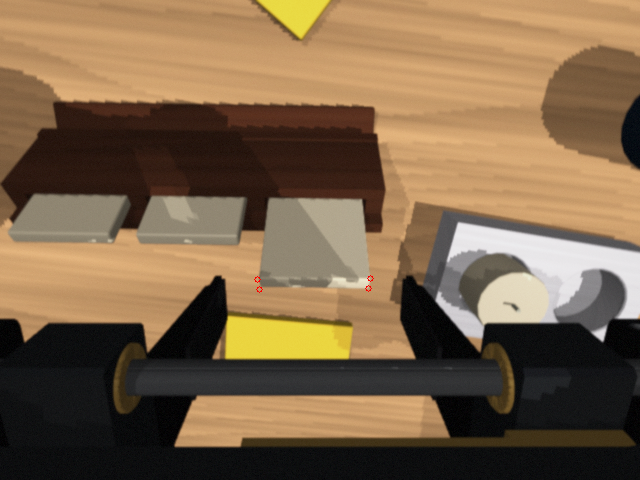

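The wrist view shows the tall tablet's top end at (260–368, 278–287), matching my predicted corners within 2 px and centred between the fingers. I descend and grip it.

>>> step_arm --moves '[{"tz":15},{"tz":30},{"tz":42},{"tz":52},{"tz":59},{"tz":60}]'

```text
validation failed for argument at $.mo...
```

>>> step_arm --moves '[{"tz":0},{"tz":0},{"tz":0},{"tz":0},{"tz":0},{"tz":0},{"tz":0},{"tz":0}]' --grip 40

```text
validation failed for argument at $.mo...
```

All four fields are required.

>>> step_arm --moves '[{"tx":0,"ty":0,"tz":15,"roll":0},{"tx":0,"ty":0,"tz":30,"roll":0},{"tx":0,"ty":0,"tz":42,"roll":0},{"tx":0,"ty":0,"tz":52,"roll":0},{"tx":0,"ty":0,"tz":59,"roll":0},{"tx":0,"ty":0,"tz":60,"roll":0},{"tx":0,"ty":0,"tz":60,"roll":0}]'

```text
t: 1.78
eef_pos: [573.0, -98.0, 94.5]
tcp_rot: [-3.141, 0.0, 0.125]
ft_force: [0.2, -0.2, 0.6]
opening: 0.841
grip_force: 0.0
```

>>> step_arm --moves '[{"tx":0,"ty":0,"tz":0,"roll":0},{"tx":0,"ty":0,"tz":0,"roll":0},{"tx":0,"ty":0,"tz":0,"roll":0},{"tx":0,"ty":0,"tz":0,"roll":0},{"tx":0,"ty":0,"tz":0,"roll":0},{"tx":0,"ty":0,"tz":0,"roll":0},{"tx":0,"ty":0,"tz":0,"roll":0},{"tx":0,"ty":0,"tz":0,"roll":0}]' --grip 40

```text
t: 2.45
eef_pos: [573.2, -98.0, 95.1]
tcp_rot: [3.141, -0.001, 0.125]
ft_force: [-1.7, 0.7, 6.4]
opening: 0.627
grip_force: 30.0
```

>>> step_arm --moves '[{"tx":-2,"ty":0,"tz":-3.5,"roll":0},{"tx":-4,"ty":0,"tz":-7,"roll":0},{"tx":-7,"ty":0,"tz":-12,"roll":0},{"tx":-10,"ty":0,"tz":-17.3,"roll":0},{"tx":-13,"ty":0,"tz":-22.5,"roll":0},{"tx":-16,"ty":0,"tz":-27.7,"roll":0},{"tx":-20,"ty":0,"tz":-34.6,"roll":0},{"tx":-24,"ty":0,"tz":-41.5,"roll":0},{"tx":-28,"ty":0,"tz":-48.5,"roll":0},{"tx":-32,"ty":0,"tz":-55.4,"roll":0},{"tx":-36,"ty":0,"tz":-62.4,"roll":0},{"tx":-40,"ty":0,"tz":-69.3,"roll":0}]'

```text
t: 3.45
eef_pos: [532.4, -102.9, 164.6]
tcp_rot: [-3.141, 0.001, 0.125]
ft_force: [-0.1, 0.2, -0.7]
opening: 0.631
grip_force: 29.9
```

```bash
python3 - <<'E'
from cell import env, optics
import cv2,numpy as np
o=np.zeros((480,790,3),np.uint8)
a=optics.read_camera("side")["pixels"][60:300,200:400]
o[:480,:400]=cv2.resize(a,None,fx=2,fy=2,interpolation=cv2.INTER_CUBIC)
b=optics.read_camera("wrist")["pixels"]; o[:290,403:]=cv2.resize(b,(387,290))
cv2.imwrite("pics/l1.png",o); s=env.state(); print(s["eef_pos"],s["ft_force"],s["moment"],s["grip_force"],s["opening"])
E
```

```text
[ 532.91078183 -103.08954498  165.11106705] [ 0.39972971  0.21411036 -0.35437141] [0.02031546 0.15081143 0.01437761] 29.938261806964874 0.6311253043845337
```

View pics/l1.png

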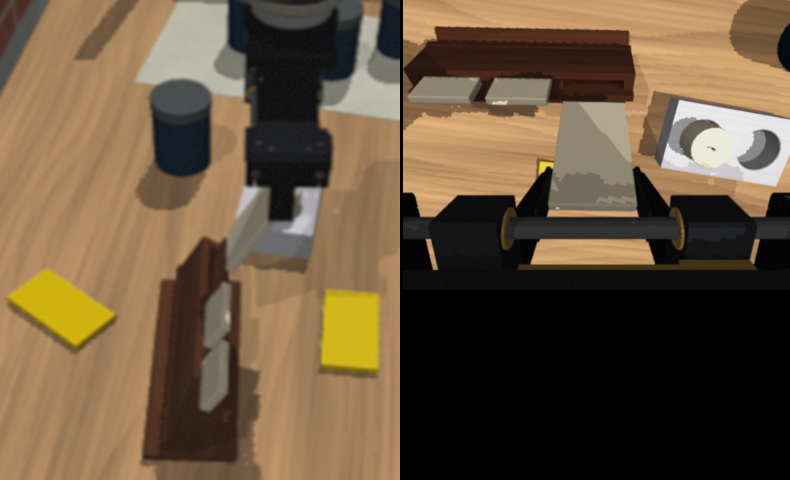

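The tall tablet is out of the rack and clear of it, still leaning 30° in the grip, and both short tablets are undisturbed. The tool cannot tilt, so I will press the foot against the outside of the tray's fixed wall. That should pivot the tablet upright between the pads before I insert it.

>>> step_arm --moves '[{"tx":-4,"ty":0,"tz":-10,"roll":0},{"tx":-10,"ty":-8,"tz":-20,"roll":0},{"tx":-16,"ty":-20,"tz":-30,"roll":0},{"tx":-24,"ty":-40,"tz":-35,"roll":0},{"tx":-32,"ty":-65,"tz":-35,"roll":0},{"tx":-40,"ty":-95,"tz":-35,"roll":0},{"tx":-48,"ty":-125,"tz":-35,"roll":0},{"tx":-56,"ty":-155,"tz":-35,"roll":0},{"tx":-64,"ty":-185,"tz":-35,"roll":0},{"tx":-72,"ty":-215,"tz":-35,"roll":0},{"tx":-80,"ty":-245,"tz":-35,"roll":0},{"tx":-86,"ty":-275,"tz":-35,"roll":0}]'

```text
t: 4.55
eef_pos: [411.8, 160.9, 199.8]
tcp_rot: [-3.141, -0.001, 0.125]
ft_force: [0.9, 0.0, -0.5]
opening: 0.629
grip_force: 29.9
```

>>> step_arm --moves '[{"tx":-3,"ty":-25,"tz":0,"roll":-0.02},{"tx":-6,"ty":-50,"tz":0,"roll":-0.05},{"tx":-9,"ty":-75,"tz":0,"roll":-0.08},{"tx":-12,"ty":-95,"tz":0,"roll":-0.1},{"tx":-14,"ty":-108,"tz":0,"roll":-0.115},{"tx":-15,"ty":-115,"tz":0,"roll":-0.115},{"tx":-15,"ty":-115,"tz":0,"roll":-0.115},{"tx":-15,"ty":-115,"tz":0,"roll":-0.115}]'

```text
t: 5.22
eef_pos: [384.1, 271.4, 199.3]
tcp_rot: [3.141, -0.0, 0.24]
ft_force: [0.1, -0.6, -1.2]
opening: 0.629
grip_force: 29.9
```

>>> step_arm --moves '[{"tx":0,"ty":0,"tz":10,"roll":0},{"tx":0,"ty":0,"tz":25,"roll":0},{"tx":0,"ty":0,"tz":42,"roll":0},{"tx":0,"ty":0,"tz":58,"roll":0},{"tx":0,"ty":0,"tz":74,"roll":0},{"tx":0,"ty":0,"tz":88,"roll":0},{"tx":0,"ty":0,"tz":96,"roll":0},{"tx":0,"ty":0,"tz":98,"roll":0},{"tx":0,"ty":0,"tz":98,"roll":0}]'

```text
t: 5.97
eef_pos: [384.7, 271.0, 100.9]
tcp_rot: [3.141, 0.001, 0.239]
ft_force: [0.2, -0.1, 0.1]
opening: 0.632
grip_force: 29.9
```

>>> step_arm --moves '[{"tx":4,"ty":0,"tz":0,"roll":0},{"tx":8,"ty":0,"tz":0,"roll":0},{"tx":11,"ty":0,"tz":0,"roll":0},{"tx":14,"ty":0,"tz":0,"roll":0},{"tx":17,"ty":0,"tz":0,"roll":0},{"tx":20,"ty":0,"tz":0,"roll":0},{"tx":23,"ty":0,"tz":0,"roll":0},{"tx":26,"ty":0,"tz":0,"roll":0},{"tx":28,"ty":0,"tz":0,"roll":0},{"tx":30,"ty":0,"tz":0,"roll":0}]'

```text
t: 6.8
eef_pos: [413.5, 278.5, 101.0]
tcp_rot: [3.141, 0.001, 0.24]
ft_force: [-4.5, -0.9, 1.9]
opening: 0.629
grip_force: 30.0
```

Contact is at about 4.6 N and the tablet is rotating in the pads, so I continue.

>>> step_arm --moves '[{"tx":3,"ty":0,"tz":0,"roll":0},{"tx":6,"ty":0,"tz":0,"roll":0},{"tx":9,"ty":0,"tz":0,"roll":0},{"tx":12,"ty":0,"tz":0,"roll":0},{"tx":15,"ty":0,"tz":0,"roll":0},{"tx":18,"ty":0,"tz":0,"roll":0},{"tx":20,"ty":0,"tz":0,"roll":0},{"tx":22,"ty":0,"tz":0,"roll":0},{"tx":24,"ty":0,"tz":0,"roll":0},{"tx":26,"ty":0,"tz":0,"roll":0},{"tx":28,"ty":0,"tz":0,"roll":0}]'

```text
t: 7.72
eef_pos: [441.1, 285.3, 101.0]
tcp_rot: [3.142, -0.0, 0.24]
ft_force: [-4.0, -0.5, 1.9]
opening: 0.628
grip_force: 30.0
```

```bash
python3 - <<'E'
from cell import env, optics
import cv2,numpy as np
o=np.zeros((600,790,3),np.uint8)
d={n:optics.read_camera(n) for n in ("side","scene","wrist")}
import pickle; pickle.dump(d,open("cams1.pkl","wb"))
a=d["side"]["pixels"][250:450,260:420]; o[:500,:400]=cv2.resize(a,None,fx=2.5,fy=2.5,interpolation=cv2.INTER_CUBIC)
b=d["wrist"]["pixels"]; o[:290,403:]=cv2.resize(b,(387,290))
c=d["scene"]["pixels"][160:280,390:519]; o[295:595,403:725]=cv2.resize(c,(322,300),interpolation=cv2.INTER_CUBIC)
cv2.imwrite("pics/l2.png",o); s=env.state(); print(s["eef_pos"],s["ft_force"],s["moment"],s["grip_force"],s["opening"])
E
```

```text
[441.14990744 285.27277877 100.9429367 ] [-2.9385137  -1.56785362  0.25054285] [-0.14922668  0.7904948   0.08685367] 29.99840408563614 0.6250630981870736
```

View pics/l2.png

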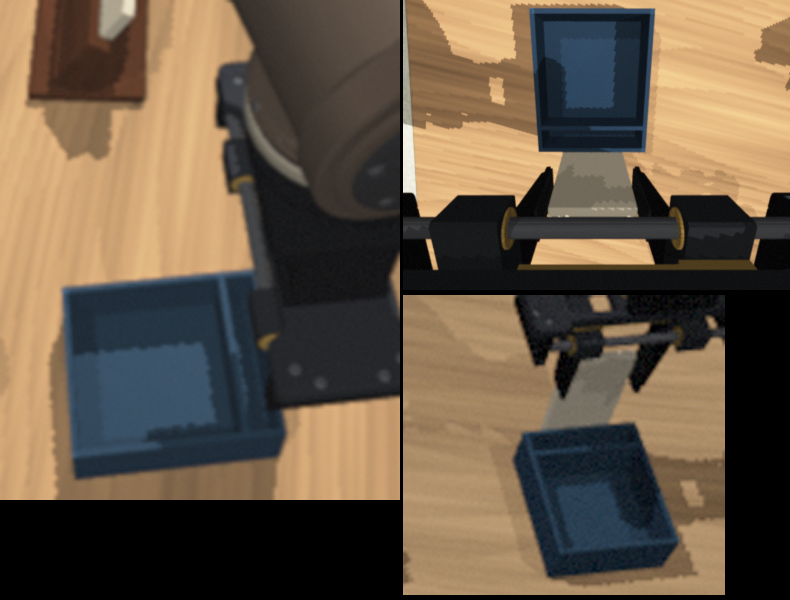

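The wrist and scene views show the tablet's foot behind the tray's near wall, with the wall edge at crop (565–625,152) and the tablet's top edge at (547–637,213). I check the remaining tilt against the model.

```bash
python3 - <<'E'
from h import *
d=pickle.load(open("cams1.pkl","rb")); W=d["wrist"]
tcp=np.array([441.15,285.27,100.94]); c,s=np.cos(.24),np.sin(.24)
def world(lx,ly,lz): return tcp+np.array([c*lx-s*ly,s*lx+c*ly,lz])
for deg in (-5,0,5,10,15,20,30):
    th=np.radians(deg); out=[]
    for y in (-30,30):
        P=[world(4.5*np.cos(th)-(q-96)*np.sin(th),y,12+4.5*np.sin(th)+(q-96)*np.cos(th)) for q in np.linspace(110,30,81)]
        uv=(proj(W,P)-0)*np.array([387/640,290/480])+(403,0); 
        out.append((uv[0].round(1).tolist(), round(float(np.interp(-152,-uv[:,1],uv[:,0])),1)))
    print(deg,out)
# brightest tablet columns at several rows for edges
g=cv2.cvtColor(W["pixels"],cv2.COLOR_BGR2HSV)
for r in (262,275,290,305): 
    m=np.where((g[r,200:420,1]<60)&(g[r,200:420,2]>90))[0]+200; print(r,m.min() if len(m) else 0,m.max() if len(m) else 0)
E
```

```text
-5 [([638.0, 192.0], 623.1), ([545.8, 192.2], 561.0)]
0 [([638.0, 194.0], 623.3), ([545.8, 194.1], 560.7)]
5 [([638.0, 196.0], 625.2), ([545.8, 196.1], 558.9)]
10 [([638.0, 197.9], 626.6), ([545.8, 198.0], 557.4)]
15 [([637.9, 199.7], 627.8), ([545.9, 199.8], 556.2)]
20 [([637.8, 201.4], 628.7), ([546.0, 201.6], 555.2)]
30 [([637.5, 204.6], 630.3), ([546.3, 204.7], 553.6)]
262 263 364
275 260 367
290 256 371
305 252 375
```

The tilt is now about 2°, judging by edge width. I push 3 mm more, back off and lift.

>>> step_arm --moves '[{"tx":1.5,"ty":0,"tz":0,"roll":0},{"tx":3,"ty":0,"tz":0,"roll":0},{"tx":3,"ty":0,"tz":0,"roll":0},{"tx":0,"ty":0,"tz":0,"roll":0},{"tx":-5,"ty":0,"tz":0,"roll":0},{"tx":-8,"ty":0,"tz":-8,"roll":0},{"tx":-8,"ty":0,"tz":-20,"roll":0},{"tx":-8,"ty":0,"tz":-32,"roll":0},{"tx":-8,"ty":0,"tz":-42,"roll":0},{"tx":-8,"ty":0,"tz":-50,"roll":0},{"tx":-8,"ty":0,"tz":-52,"roll":0},{"tx":-8,"ty":0,"tz":-52,"roll":0}]'

```text
t: 8.87
eef_pos: [433.3, 283.4, 153.6]
tcp_rot: [-3.141, -0.001, 0.24]
ft_force: [0.0, 0.2, -0.5]
opening: 0.626
grip_force: 30.0
```

>>> step_arm --moves '[{"tx":5,"ty":0,"tz":0,"roll":0},{"tx":12,"ty":0,"tz":0,"roll":0},{"tx":19,"ty":0,"tz":0,"roll":0},{"tx":24,"ty":0,"tz":0,"roll":0},{"tx":26,"ty":0,"tz":0,"roll":0},{"tx":26,"ty":0,"tz":0,"roll":0},{"tx":26,"ty":0,"tz":0,"roll":0}]'

```text
t: 9.45
eef_pos: [458.3, 289.4, 152.6]
tcp_rot: [3.141, 0.001, 0.24]
ft_force: [-0.6, 0.1, -0.3]
opening: 0.625
grip_force: 30.0
```

```bash
python3 - <<'E'
from cell import env, optics
import cv2,numpy as np,pickle
o=np.zeros((600,790,3),np.uint8)
d={n:optics.read_camera(n) for n in ("side","scene","wrist")}
pickle.dump(d,open("cams2.pkl","wb"))
b=d["wrist"]["pixels"][80:400,160:460]; o[:576,:540]=cv2.resize(b,(540,576),interpolation=cv2.INTER_CUBIC)
c=d["scene"]["pixels"][180:280,425:508]; o[:301,541:790]=cv2.resize(c,(249,301),interpolation=cv2.INTER_CUBIC)
c=d["side"]["pixels"][330:430,305:388]; o[301:600,541:790]=cv2.resize(c,(249,299),interpolation=cv2.INTER_CUBIC)
cv2.imwrite("pics/l3.png",o); s=env.state(); print(s["eef_pos"],s["ft_force"],s["moment"],s["grip_force"],s["opening"],s["t"])
E
```

```text
[458.18551272 289.43688966 152.93528914] [-0.7865008   0.73473027 -0.4701865 ] [ 0.0497177   0.10338497 -0.01111769] 29.999388456344604 0.6303415684866581 9.6
```

View pics/l3.png

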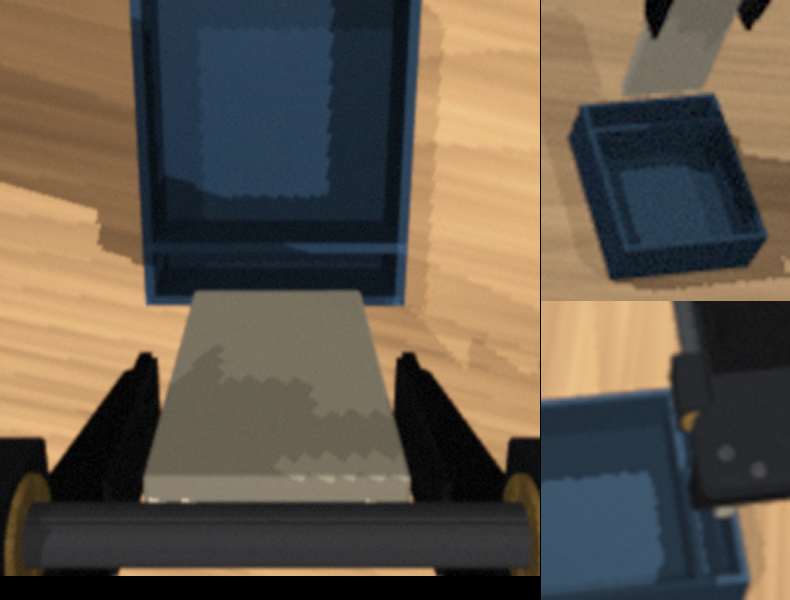

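```bash
python3 - <<'E'
from h import *
d=pickle.load(open("cams2.pkl","rb")); W,S=d["wrist"],d["scene"]
tcp=np.array([458.19,289.44,152.94]); c,s=np.cos(.24),np.sin(.24)
def tab(p,x,y,q):
    a=p[1]; lx=p[0]+x*np.cos(a)-q*np.sin(a); lz=p[2]+x*np.sin(a)+q*np.cos(a); y=y+p[3]
    return tcp+np.array([c*lx-s*y,s*lx+c*y,lz])
w=lambda a:pix(a,(160,80),1.8)
ob=[(W,w((193,291)),(4.5,30,0)),(W,w((361,291)),(4.5,-30,0)),(W,w((145,476)),(4.5,30,110)),(W,w((410,476)),(4.5,-30,110))]
ob2=ob+[(S,pix((625-541,93),(425,180),3),(4.5,-30,0)),(S,pix((706-541,91),(425,180),3),(4.5,30,0))]
for o in (ob,ob2):
    f=lambda p:np.concatenate([proj(C,tab(p,*L))[0]-u for C,u,L in o])
    r=least_squares(f,[0,0,-85,0]); print("foot x,tilt,z,y rel TCP",r.x.round(3),"tilt deg",np.degrees(r.x[1]).round(1),r.fun.round(1))
# tray from wrist: rim corners and divider (centre top) ends
to=[(w((147,304)),(-63,52,44)),(w((402,304)),(-63,-52,44)),(w((152,245)),(-41+2-0,48,44)),(w((402,245)),(-39,-48,44))]
f=lambda p:np.concatenate([proj(W,pl(p,[L]))[0]-u for u,L in to])
r=least_squares(f,[505,300,.24]); print("tray by wrist",r.x.round(3),r.fun.round(1))
n=pl(r.x,[(-50,0,4)])[0]; v=n-tcp; print("narrow rel TCP in tool x,world-y'",v[0]*c+v[1]*s,-v[0]*s+v[1]*c)
E
```

```text
foot x,tilt,z,y rel TCP [-4.3540e+00  6.6000e-02 -8.5917e+01 -6.4500e-01] tilt deg 3.8 [ 0.9  0.  -1.1 -0.1 -0.3  0.1  0.4 -0.1]
foot x,tilt,z,y rel TCP [-3.9260e+00  6.1000e-02 -8.4449e+01 -5.4500e-01] tilt deg 3.5 [ 0.5  0.1 -0.9 -0.  -1.3  0.2  0.9 -0.  -1.6  1.9 -2.   0.1]
tray by wrist [5.06890e+02 3.00897e+02 2.36000e-01] [-0.7 -0.5  2.  -0.1  0.5  0.1 -1.8  0.5]
narrow rel TCP in tool x,world-y' 0.0281226833340686 -0.26579159693409016
```

Upright within 4°. The foot sits 4 mm short of the bay's centre line, so I shift +4.5 mm and lower.

>>> step_arm --moves '[{"tx":2,"ty":0,"tz":0,"roll":0},{"tx":4.5,"ty":0,"tz":5,"roll":0},{"tx":4.5,"ty":0,"tz":12,"roll":0},{"tx":4.5,"ty":0,"tz":18,"roll":0},{"tx":4.5,"ty":0,"tz":24,"roll":0},{"tx":4.5,"ty":0,"tz":30,"roll":0},{"tx":4.5,"ty":0,"tz":35,"roll":0},{"tx":4.5,"ty":0,"tz":40,"roll":0},{"tx":4.5,"ty":0,"tz":45,"roll":0},{"tx":4.5,"ty":0,"tz":50,"roll":0},{"tx":4.5,"ty":0,"tz":54,"roll":0},{"tx":4.5,"ty":0,"tz":56,"roll":0}]'

```text
t: 10.6
eef_pos: [462.6, 290.5, 96.3]
tcp_rot: [3.141, 0.0, 0.24]
ft_force: [-0.9, 0.0, -0.6]
opening: 0.627
grip_force: 30.0
```

>>> step_arm --moves '[{"tx":0,"ty":0,"tz":1,"roll":0},{"tx":0,"ty":0,"tz":2,"roll":0},{"tx":0,"ty":0,"tz":3,"roll":0},{"tx":0,"ty":0,"tz":4,"roll":0},{"tx":0,"ty":0,"tz":5,"roll":0},{"tx":0,"ty":0,"tz":5,"roll":0}]'

```text
t: 11.1
eef_pos: [462.7, 290.5, 91.9]
tcp_rot: [3.142, -0.0, 0.24]
ft_force: [-0.4, 0.1, -1.0]
opening: 0.624
grip_force: 30.0
```

No contact yet; continuing to the floor in 1 mm steps.

>>> step_arm --moves '[{"tx":0,"ty":0,"tz":1,"roll":0},{"tx":0,"ty":0,"tz":2,"roll":0},{"tx":0,"ty":0,"tz":2,"roll":0}]'

```text
t: 11.35
eef_pos: [462.7, 290.5, 89.8]
tcp_rot: [3.142, 0.0, 0.24]
ft_force: [-1.0, 0.4, -0.4]
opening: 0.625
grip_force: 30.0
```

>>> step_arm --moves '[{"tx":0,"ty":0,"tz":1,"roll":0},{"tx":0,"ty":0,"tz":1.5,"roll":0},{"tx":0,"ty":0,"tz":1.5,"roll":0}]'

```text
t: 11.6
eef_pos: [462.7, 290.5, 88.3]
tcp_rot: [3.142, 0.0, 0.24]
ft_force: [0.0, 0.4, -1.4]
opening: 0.628
grip_force: 30.0
```

>>> step_arm --moves '[{"tx":0,"ty":0,"tz":1,"roll":0},{"tx":0,"ty":0,"tz":2,"roll":0},{"tx":0,"ty":0,"tz":2,"roll":0}]'

```text
t: 11.85
eef_pos: [462.8, 290.6, 86.4]
tcp_rot: [3.142, -0.0, 0.24]
ft_force: [0.3, 0.3, -0.6]
opening: 0.628
grip_force: 30.0
```

```bash
python3 - <<'E'
from cell import env
s=env.state(); print(s["eef_pos"],s["ft_force"])
E
```

```text
[462.82821139 290.57828449  86.43343614] [ 0.34049656  0.30092956 -0.63970752]
```

>>> step_arm --moves '[{"tx":0,"ty":0,"tz":1,"roll":0},{"tx":0,"ty":0,"tz":1.5,"roll":0},{"tx":0,"ty":0,"tz":1.5,"roll":0}]'

```text
t: 12.1
eef_pos: [463.4, 290.7, 86.2]
tcp_rot: [-3.141, -0.002, 0.24]
ft_force: [-1.3, -1.4, 15.1]
opening: 0.626
grip_force: 30.0
```

>>> step_arm --moves '[{"tx":0,"ty":0,"tz":1,"roll":0},{"tx":0,"ty":0,"tz":1.5,"roll":0},{"tx":0,"ty":0,"tz":1.5,"roll":0}]'

```text
t: 12.35
eef_pos: [464.2, 291.0, 85.9]
tcp_rot: [-3.141, -0.005, 0.24]
ft_force: [-1.5, -3.3, 27.3]
opening: 0.628
grip_force: 30.0
```

The tablet is on the floor. I relieve the press, open and rise straight up.

>>> step_arm --moves '[{"tx":0,"ty":0,"tz":-1.5,"roll":0},{"tx":0,"ty":0,"tz":-2.7,"roll":0},{"tx":0,"ty":0,"tz":-2.7,"roll":0}]'

```text
t: 12.6
eef_pos: [462.8, 290.6, 86.3]
tcp_rot: [-3.142, -0.0, 0.24]
ft_force: [0.7, 0.8, -0.4]
opening: 0.628
grip_force: 30.0
```

>>> step_arm --moves '[{"tx":0,"ty":0,"tz":0,"roll":0},{"tx":0,"ty":0,"tz":0,"roll":0},{"tx":0,"ty":0,"tz":0,"roll":0},{"tx":0,"ty":0,"tz":0,"roll":0},{"tx":0,"ty":0,"tz":0,"roll":0},{"tx":0,"ty":0,"tz":-10,"roll":0},{"tx":0,"ty":0,"tz":-25,"roll":0},{"tx":0,"ty":0,"tz":-45,"roll":0},{"tx":0,"ty":0,"tz":-70,"roll":0},{"tx":0,"ty":0,"tz":-90,"roll":0},{"tx":0,"ty":0,"tz":-100,"roll":0},{"tx":0,"ty":0,"tz":-100,"roll":0}]' --grip 80

```text
t: 13.6
eef_pos: [463.5, 290.9, 188.6]
tcp_rot: [-3.141, -0.004, 0.24]
ft_force: [-0.5, -0.1, 1.0]
opening: 0.836
grip_force: 0.0
```

```bash
python3 - <<'E'
from cell import env, optics
import cv2,numpy as np,pickle
d={n:optics.read_camera(n) for n in ("side","scene","wrist")}
pickle.dump(d,open("cams3.pkl","wb"))
o=np.zeros((450,790,3),np.uint8)
o[:300,:400]=cv2.resize(d["wrist"]["pixels"],(400,300))
o[:450,405:780]=cv2.resize(d["side"]["pixels"][330:450,280:380],(375,450),interpolation=cv2.INTER_CUBIC)
cv2.imwrite("pics/l4.png",o); s=env.state(); print(s["eef_pos"],s["tcp_rot"],s["ft_force"],s["opening"],s["t"],s["joints"])
E
```

```text
[462.32538473 290.33746343 185.22871783] [3.14127652e+00 1.24637065e-03 2.39822029e-01] [ 0.79574598  0.13163498 -0.43101544] 0.8420211769558169 13.75 [ 4.39774161e-01  4.13211891e-01  1.78775880e+00 -7.70113849e-05
  9.41906289e-01  1.77079360e+00]
```

View pics/l4.png

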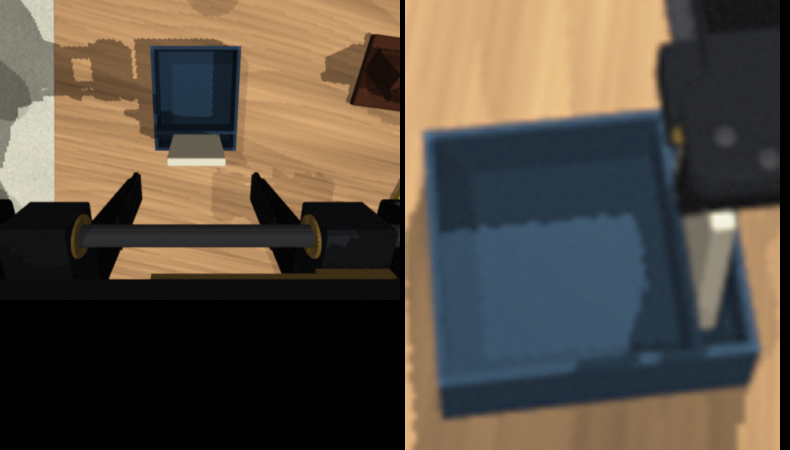

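The last picture shows the tablet standing in the narrow bay, nearly upright and within the bay walls. Now I go to the votive.

>>> step_arm --moves '[{"tx":-1,"ty":10,"tz":0,"roll":0},{"tx":-3,"ty":30,"tz":0,"roll":0},{"tx":-6,"ty":60,"tz":0,"roll":0},{"tx":-8,"ty":90,"tz":0,"roll":0},{"tx":-11,"ty":120,"tz":0,"roll":0},{"tx":-14,"ty":150,"tz":0,"roll":0},{"tx":-17,"ty":180,"tz":0,"roll":0},{"tx":-20,"ty":210,"tz":0,"roll":0},{"tx":-22,"ty":240,"tz":0,"roll":0},{"tx":-25,"ty":270,"tz":0,"roll":0},{"tx":-28,"ty":300,"tz":0,"roll":0},{"tx":-31,"ty":330,"tz":0,"roll":0}]'

```text
t: 14.75
eef_pos: [510.4, -39.4, 185.2]
tcp_rot: [-3.141, 0.002, 0.24]
ft_force: [0.9, 1.0, 0.2]
opening: 0.843
grip_force: 0.0
```

>>> step_arm --moves '[{"tx":-3,"ty":30,"tz":0,"roll":0},{"tx":-6,"ty":60,"tz":0,"roll":0},{"tx":-8,"ty":90,"tz":0,"roll":0},{"tx":-11,"ty":120,"tz":0,"roll":0},{"tx":-14,"ty":150,"tz":0,"roll":0},{"tx":-17,"ty":180,"tz":0,"roll":0},{"tx":-18,"ty":195,"tz":10,"roll":0},{"tx":-18.5,"ty":203,"tz":30,"roll":0},{"tx":-18.5,"ty":203,"tz":50,"roll":0},{"tx":-18.5,"ty":203,"tz":70,"roll":0},{"tx":-18.5,"ty":203,"tz":75,"roll":0},{"tx":-18.5,"ty":203,"tz":75,"roll":0}]'

```text
t: 15.75
eef_pos: [540.1, -238.4, 109.0]
tcp_rot: [-3.139, 0.003, 0.24]
ft_force: [0.2, -0.3, 0.4]
opening: 0.839
grip_force: 0.0
```

```bash
python3 - <<'E'
from cell import env, optics
from h import *
r=optics.read_camera("wrist"); s=env.state(); print(s["eef_pos"],s["tcp_rot"],s["t"])
hsv=cv2.cvtColor(r["pixels"],cv2.COLOR_BGR2HSV)
m=cv2.inRange(hsv,(18,40,150),(40,140,255)); u=proj(r,[541.2,-239.2,66])[0]
n,l,st,ce=cv2.connectedComponentsWithStats(m)
for i in range(1,n):
    if st[i,4]>500: print(st[i],ce[i].round(1), onz(r,ce[i],66).round(1))
print("pred",u); p=r["pixels"].copy(); cv2.circle(p,tuple(int(v) for v in u),4,(0,0,255),2); cv2.imwrite("pics/w5.png",p)
E
```

```text
[ 540.84942851 -238.67507828  110.40617269] [-3.14019895e+00  1.33815260e-03  2.39936568e-01] 15.8
[ 277  255   64   48 1005] [306.8 285.1] [ 527.9 -237.9   66. ]
pred [314.67595133 264.33605126]
```

>>> step_arm --moves '[{"tx":0,"ty":0,"tz":12,"roll":0},{"tx":0,"ty":0,"tz":26,"roll":0},{"tx":0,"ty":0,"tz":40,"roll":0},{"tx":0,"ty":0,"tz":52,"roll":0},{"tx":0,"ty":0,"tz":62,"roll":0},{"tx":0,"ty":0,"tz":68,"roll":0},{"tx":0,"ty":0,"tz":70,"roll":0},{"tx":0,"ty":0,"tz":70,"roll":0}]'

```text
t: 16.47
eef_pos: [541.3, -238.9, 41.0]
tcp_rot: [-3.141, 0.0, 0.24]
ft_force: [0.3, 0.9, -0.4]
opening: 0.842
grip_force: 0.0
```

>>> step_arm --moves '[{"tx":0,"ty":0,"tz":0,"roll":0},{"tx":0,"ty":0,"tz":0,"roll":0},{"tx":0,"ty":0,"tz":0,"roll":0},{"tx":0,"ty":0,"tz":0,"roll":0},{"tx":0,"ty":0,"tz":0,"roll":0},{"tx":0,"ty":0,"tz":0,"roll":0},{"tx":0,"ty":0,"tz":0,"roll":0},{"tx":0,"ty":0,"tz":0,"roll":0},{"tx":0,"ty":0,"tz":0,"roll":0}]' --grip 30

```text
t: 17.22
eef_pos: [541.5, -239.1, 41.5]
tcp_rot: [3.141, -0.001, 0.24]
ft_force: [-0.1, -1.2, 4.9]
opening: 0.517
grip_force: 30.0
```

Gripped at about 49 mm. I lift it straight up, then traverse.

>>> step_arm --moves '[{"tx":0,"ty":0,"tz":-4,"roll":0},{"tx":0,"ty":0,"tz":-10,"roll":0},{"tx":0,"ty":0,"tz":-18,"roll":0},{"tx":0,"ty":0,"tz":-30,"roll":0},{"tx":0,"ty":0,"tz":-45,"roll":0},{"tx":0,"ty":0,"tz":-62,"roll":0},{"tx":0,"ty":0,"tz":-80,"roll":0},{"tx":0,"ty":0,"tz":-98,"roll":0},{"tx":0,"ty":0,"tz":-115,"roll":0},{"tx":0,"ty":0,"tz":-130,"roll":0},{"tx":0,"ty":0,"tz":-141,"roll":0},{"tx":0,"ty":0,"tz":-145,"roll":0}]'

```text
t: 18.22
eef_pos: [541.7, -239.2, 188.6]
tcp_rot: [3.14, -0.002, 0.24]
ft_force: [-0.1, 0.8, -1.0]
opening: 0.515
grip_force: 30.0
```

>>> step_arm --moves '[{"tx":2,"ty":-10,"tz":0,"roll":0},{"tx":6,"ty":-28,"tz":0,"roll":0},{"tx":11,"ty":-54,"tz":0,"roll":0},{"tx":16,"ty":-80,"tz":0,"roll":0},{"tx":21,"ty":-106,"tz":0,"roll":0},{"tx":27,"ty":-132,"tz":0,"roll":0},{"tx":32,"ty":-158,"tz":0,"roll":0},{"tx":37,"ty":-184,"tz":0,"roll":0},{"tx":42,"ty":-210,"tz":0,"roll":0},{"tx":48,"ty":-236,"tz":0,"roll":0},{"tx":53,"ty":-262,"tz":0,"roll":0},{"tx":58,"ty":-288,"tz":0,"roll":0}]'

```text
t: 19.22
eef_pos: [528.2, 56.4, 185.3]
tcp_rot: [-3.141, 0.002, 0.24]
ft_force: [0.6, 0.6, -0.9]
opening: 0.518
grip_force: 30.0
```

>>> step_arm --moves '[{"tx":5,"ty":-26,"tz":0,"roll":0},{"tx":10,"ty":-52,"tz":0,"roll":0},{"tx":16,"ty":-78,"tz":0,"roll":0},{"tx":21,"ty":-104,"tz":0,"roll":0},{"tx":26,"ty":-130,"tz":0,"roll":0},{"tx":31,"ty":-156,"tz":0,"roll":0},{"tx":36,"ty":-182,"tz":0,"roll":0},{"tx":42,"ty":-208,"tz":0,"roll":0},{"tx":46,"ty":-228,"tz":0,"roll":0},{"tx":49,"ty":-240,"tz":0,"roll":0},{"tx":49.5,"ty":-244.7,"tz":0,"roll":0},{"tx":49.5,"ty":-244.7,"tz":0,"roll":0}]'

```text
t: 20.22
eef_pos: [518.5, 304.6, 185.5]
tcp_rot: [3.141, 0.001, 0.241]
ft_force: [0.5, -1.5, -1.3]
opening: 0.516
grip_force: 30.0
```

```bash
python3 - <<'E'
from cell import env, optics
import cv2
p=optics.read_camera("wrist"); cv2.imwrite("pics/w6.png",p["pixels"])
s=env.state(); print(s["eef_pos"],s["tcp_rot"],s["ft_force"],s["grip_force"],s["opening"],s["t"])
E
```

```text
[518.74752946 303.74725875 185.6488688 ] [3.14119134e+00 9.38822641e-04 2.40309098e-01] [ 0.29509458  0.53220484 -1.79898713] 29.999604574993555 0.5164979172991138 20.2667
```

>>> step_arm --moves '[{"tx":0,"ty":0,"tz":8,"roll":0},{"tx":0,"ty":0,"tz":22,"roll":0},{"tx":0,"ty":0,"tz":38,"roll":0},{"tx":0,"ty":0,"tz":54,"roll":0},{"tx":0,"ty":0,"tz":70,"roll":0},{"tx":0,"ty":0,"tz":86,"roll":0},{"tx":0,"ty":0,"tz":102,"roll":0},{"tx":0,"ty":0,"tz":116,"roll":0},{"tx":0,"ty":0,"tz":128,"roll":0},{"tx":0,"ty":0,"tz":137,"roll":0},{"tx":0,"ty":0,"tz":142,"roll":0},{"tx":0,"ty":0,"tz":142,"roll":0}]'

```text
t: 21.27
eef_pos: [519.0, 303.5, 43.2]
tcp_rot: [3.141, 0.001, 0.239]
ft_force: [-0.3, -0.2, -1.9]
opening: 0.518
grip_force: 30.0
```

>>> step_arm --moves '[{"tx":0,"ty":0,"tz":1,"roll":0},{"tx":0,"ty":0,"tz":2,"roll":0},{"tx":0,"ty":0,"tz":3,"roll":0},{"tx":0,"ty":0,"tz":4,"roll":0},{"tx":0,"ty":0,"tz":5,"roll":0},{"tx":0,"ty":0,"tz":5,"roll":0}]'

```text
t: 21.77
eef_pos: [519.2, 304.1, 39.2]
tcp_rot: [3.142, -0.0, 0.24]
ft_force: [0.1, 0.1, -1.4]
opening: 0.515
grip_force: 30.0
```

>>> step_arm --moves '[{"tx":0,"ty":0,"tz":0.5,"roll":0},{"tx":0,"ty":0,"tz":1,"roll":0},{"tx":0,"ty":0,"tz":1.5,"roll":0},{"tx":0,"ty":0,"tz":1.5,"roll":0}]'

```text
t: 22.1
eef_pos: [519.2, 304.0, 37.6]
tcp_rot: [3.142, 0.0, 0.24]
ft_force: [0.1, -0.5, -1.0]
opening: 0.517
grip_force: 30.0
```

>>> step_arm --moves '[{"tx":0,"ty":0,"tz":0.5,"roll":0},{"tx":0,"ty":0,"tz":1,"roll":0},{"tx":0,"ty":0,"tz":1,"roll":0}]'

```text
t: 22.35
eef_pos: [519.3, 304.0, 37.4]
tcp_rot: [3.142, -0.001, 0.24]
ft_force: [-2.1, -0.9, 8.1]
opening: 0.522
grip_force: 30.0
```

On the floor at 8 N. I back off 0.7 mm, open to 62 mm and rise.

>>> step_arm --moves '[{"tx":0,"ty":0,"tz":-0.7,"roll":0},{"tx":0,"ty":0,"tz":-0.7,"roll":0},{"tx":0,"ty":0,"tz":-0.7,"roll":0},{"tx":0,"ty":0,"tz":-0.7,"roll":0},{"tx":0,"ty":0,"tz":-0.7,"roll":0},{"tx":0,"ty":0,"tz":-0.7,"roll":0}]' --grip 62

```text
t: 22.85
eef_pos: [519.2, 304.0, 37.2]
tcp_rot: [3.142, 0.0, 0.24]
ft_force: [0.4, -0.0, 0.3]
opening: 0.653
grip_force: 0.0
```

>>> step_arm --moves '[{"tx":0,"ty":0,"tz":-4,"roll":0},{"tx":0,"ty":0,"tz":-10,"roll":0},{"tx":0,"ty":0,"tz":-20,"roll":0},{"tx":0,"ty":0,"tz":-35,"roll":0},{"tx":0,"ty":0,"tz":-55,"roll":0},{"tx":0,"ty":0,"tz":-80,"roll":0},{"tx":0,"ty":0,"tz":-105,"roll":0},{"tx":0,"ty":0,"tz":-130,"roll":0},{"tx":0,"ty":0,"tz":-150,"roll":0},{"tx":0,"ty":0,"tz":-160,"roll":0},{"tx":0,"ty":0,"tz":-165,"roll":0}]'

```text
t: 23.77
eef_pos: [519.5, 304.2, 204.6]
tcp_rot: [-3.141, -0.003, 0.24]
ft_force: [-0.0, 0.5, -0.4]
opening: 0.651
grip_force: 0.0
```

>>> step_arm --moves '[{"tx":0,"ty":15,"tz":0,"roll":0},{"tx":0,"ty":40,"tz":0,"roll":0},{"tx":0,"ty":70,"tz":0,"roll":0},{"tx":0,"ty":100,"tz":0,"roll":0},{"tx":0,"ty":130,"tz":0,"roll":0},{"tx":0,"ty":160,"tz":0,"roll":0},{"tx":0,"ty":185,"tz":0,"roll":0},{"tx":0,"ty":200,"tz":0,"roll":0},{"tx":0,"ty":200,"tz":0,"roll":0}]'

```text
t: 24.52
eef_pos: [566.8, 106.4, 201.0]
tcp_rot: [3.141, 0.002, 0.237]
ft_force: [-0.3, -0.5, 0.4]
opening: 0.653
grip_force: 0.0
```

```bash
python3 - <<'E'
from cell import env, optics
import cv2,numpy as np
d={n:optics.read_camera(n)["pixels"] for n in ("side","scene")}
o=np.zeros((560,790,3),np.uint8)
o[:560,:390]=cv2.resize(d["side"][305:465,270:381],(390,560),interpolation=cv2.INTER_CUBIC)
o[:300,395:]=cv2.resize(d["scene"][190:310,380:538],(395,300),interpolation=cv2.INTER_CUBIC)
o[305:530,395:]=cv2.resize(d["scene"][195:295,205:381],(395,225))
cv2.imwrite("pics/fin.png",o); s=env.state(); print(s["eef_pos"],s["ft_force"],s["grip_force"],s["t"])
E
```

```text
[566.29253841 108.98685622 201.37991695] [ 0.28506876  0.67927414 -0.48973376] 0.0 24.6167
```

View pics/fin.png

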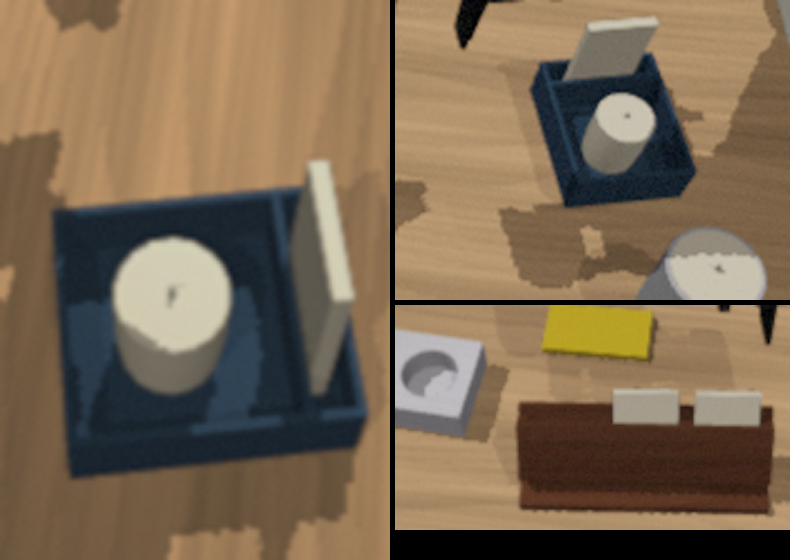

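The tablet stands in the narrow bay and the votive is upright in the middle of the wide bay. Both short tablets are still in their slots, and the arm is clear.

```bash
python3 -c "
from cell import env
print(env.job_done())"
```

```text
the job is handed in; nothing more can be done
None
```

The job is handed in: the tall tablet stands upright in the tray's narrow bay and the votive upright in the wide bay. Both short tablets are still in their slots, and the arm is clear. The tumbler and tin were never approached, though the tin was not in the final picture. The hand-in returned no verdict.

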